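# Sweep the bench rotator clean and hang up the scraper

## Task

Three broken bits of wall tile have fallen onto the black platform of the bench rotator. Pick up the blue scraper and sweep all three with it, not with your fingers, off the platform's side edge into the steel tray; then hang the scraper by its eye on the peg of the stand and let go, so that it hangs still and upright between the peg's red tip and the post. Leave the bottle, the beaker and the marker where they are.

Things in the scene. Friction and masses are not known exactly. Their poses are not given: they have to be found in the camera images.
- scraper: loose scraper, 0.22 kg, standing on its foot. Origin: centre of the underside; z up, y along the foot, x through the thickness (half a turn about z makes no difference). Blue foot 26 (x) x 140 (y) x 30 mm high, black rubber edge below; blue web 10 (x) x 52 mm, 28 to 94 mm up, with a round eye of 28 mm diameter along x; black grip 24 (x) x 66 (y) mm, 92 to 130 mm up
- scraper_eye (a point): centre of the scraper's eye, 61 mm above its underside; the eye's axis is the scraper's x
- scraper_grip (a point): middle of the scraper's black grip, 113 mm above its underside; pinch it across x (24 mm)
- rotator: fixed bench rotator, platform locked: white housing 240 x 220 mm, controls on its -x face, and a flat black overhanging platform 280 x 280 x 12 mm without rim, its top 120 mm above the table. Origin: under its centre, on the table; the tray lies along its -y side
- platform_top (a point): centre of the platform's top face, axes as the rotator; platform edges at +-140 mm in x and y
- tray: fixed open steel tray 260 (x) x 140 (y) mm, 45 mm high, walls and floor 4 mm; origin under its centre, axes parallel to the rotator's; it lies 195 mm to the rotator's -y side, so that its near wall is 15 mm under the platform's -y edge
- stand: fixed stand: grey base 110 x 110 x 12 mm (origin under its centre), steel post 14 mm thick at x = +30 mm, topped by a clamp 24 mm wide, 208 mm high; from it a level brass peg, 10 mm diameter, points along the stand's -x, axis 200 mm up, from x = +18 mm to a red ball tip of 14 mm diameter at x = -45 mm
- peg_mid (a point): point on the peg's axis midway along its free length, 200 mm up, x = -12 mm in the stand's frame; axes as the stand
- peg_tip (a point): the outer end of the peg's red ball tip, x = -52 mm in the stand's frame, 200 mm up
- chip_a: loose bit of white wall tile with a blue streak, about 26 x 20 x 8 mm, 11 g; origin at the centre of its underside when lying as at the start
- chip_b: loose bit of white wall tile with a blue streak, about 26 x 20 x 8 mm, 11 g; origin at the centre of its underside when lying as at the start
- chip_c: loose bit of white wall tile with a blue streak, about 26 x 20 x 8 mm, 11 g; origin at the centre of its underside when lying as at the start
- bottle: loose amber bottle, 66 mm diameter, 160 mm high, origin under its centre; leave it alone
- beaker: loose glass beaker, 70 mm rim diameter, 90 mm high, origin under its centre; leave it alone
- marker: loose black marker pen with a blue cap, 130 mm long along its x, 18 mm thick, origin under its centre; leave it alone

How it is judged:
By the outcome, as a careful person would: the job done as asked, in the order asked, and still so for the second after the job is handed in, with the robot touching nothing.
It also fails if it takes over 48 s, if anything falls off the work surface, if the arm or the gripper's body presses on something with over 40 N, if the wrist force passes 120 N, or if a joint passes its speed limit or range.

## Robot

A 7-joint arm with a two-finger parallel gripper is mounted at the origin on the work surface. World frame = base frame: x ahead of the robot, y to its left, z up, the work surface at z = 0. Lengths are in m, angles in rad, forces in N, time in s.
With the tool pointing down it reaches from about 0.35 to 0.9 m from the base axis. Payload 8.1 kg.
Tool frame: the origin (TCP) lies at the very end of the fingers, on their centre line; the grasp point (between the pads) lies 19 mm behind it; z points along the fingers, y is the line along which they close (so a half turn about z gives the same grasp; the last joint's range is limited). The gripper opens to 92 mm and grips with 3 to 60 N. Pads are 19 mm wide; open, the fingers measure 130 mm over their backs; the gripper's body (75 mm by 190 mm) begins 47 mm behind the grasp point.
Start: joints at [1.241, 0.434, 0.025, 1.573, -0.012, 1.134, -0.075], TCP at [0.141, -0.609, 0.227] pointing down, gripper open.
Joint ranges: [-2.62, 2.62], [-0.44, 2.09], [-1.27, 1.32], [0.08, 2.57], [-1.32, 4.46], [0.12, 2], [-2.74, 2.74]. Speed limits (rad/s): [2.22, 2.22, 3.01, 3.01, 3.14, 3.14, 3.14].

## Interface

Orientations are given as a rotation vector (axis times angle).
In Python, from cell import observe, get_image, sign_off, find_in, trace, place_of gives the robot as it stands. The module is installed in compiled form; this text tells all that it offers.
- The arm moves only by the shell command python3 -m handwheel 'ROWS' [OPENING] [FORCE]. ROWS is JSON, a list of rows, each a list of 6 numbers: the shift along the tool's x, y, z each as a share of 0.02 m, from -1 to 1, then the turn, a rotation vector about the tool's x, y, z each as a share of 4 degrees, from -1 to 1. A call has 1 to 8 rows; each row shifts and turns the commanded pose from where the row before left it, along the tool's axes as they then stand; what a row does not reach is not made up. A row lasts 1/12 s, in which the tool goes at most 41.7 mm and 7.16 degrees, less where a joint would pass 70% of its speed; a pose out of reach is approached as far as the arm can. A call with a number of a shift or a turn outside -1 to 1 is refused whole. A call with a gripper value outside its range is refused whole. OPENING is the opening, from 0 (shut) to 1 (fully open), set as the call begins (- or left out, the last holds). The fingers move at their own pace and stop on an object; FORCE is the grip in N (left out, the last holds). Time passes only in rows, so rows that do not move let the fingers close. It gives the time, the measured TCP pose, the force, the opening and the grip force at its end, in the units of the state.
- observe(): the state, without advancing time (a new reading comes with each control period).
- get_image(name): name is "side" or "top" or "wrist"; returns a dict with "image" (420x560x3 uint8, red, green, blue), "fx", "fy", "cx", "cy" (pixels), "position" and "orientation" of the camera in the world. Camera axes: x right, y down, z forward; pixel columns grow to the right and rows downward; lengths in m; the calibration is good to about 2 mm. A picture is of the moment at which its call begins. There is no depth.
- sign_off(): hands the job in; it is judged then, once.
Trained networks look in the newest picture that a camera, given by its name, has taken for a name from the list of things; names that differ only in an ending like _2 or _b are one class to them, and where a whole thing is asked for, a point or a joint stands for the part that bears it (a point fixed in the world has none). Each returns a list of dicts, best first, with "score" (0 to 1); they miss things now and then, are a little off and sometimes report something else, mostly with a low value. They report only what shows in the picture. A call takes as long as a camera call.
- find_in(label, camera): "rect" ([centre column, centre row, width, height] as shares, 0 to 1, of the picture: columns of its width, rows of its height, round what is visible of it).
- trace(label, camera): "region" (420x560 bool, what is visible of it) and "rect" ([centre column, centre row, width, height] as shares, 0 to 1, of the picture: columns of its width, rows of its height, round what is visible of it).
- place_of(label, camera): "point" ([column, row] as shares, 0 to 1, of the picture: columns of its width, rows of its height: a listed point, or the origin of a listed thing).
The state is a dict: "clock": time; "joints": joint angles; "dq": joint speeds; "joint_efforts": joint torques, N m; "position": TCP position; "ee_rot": TCP orientation; "force": force on the tool from outside, world axes, zero at the start; "ft_torque": the same for the moment, N m; "width": opening from 0.0 (shut) to 1.0 (fully open); "gripper_force": force on a finger pad.
Only numpy, scipy, OpenCV 4.12 (cv2) and the standard library are available. Lean on these libraries where they do the work, as an engineer would, in place of code of your own. Each camera call takes 0.05 s, during which the arm holds its last target. There are 200 camera calls.

## Working session

There is one attempt and no reset: what is moved stays moved. The work goes in short steps, Python scripts to look and compute and a shell command to move; the robot and the scene stay as the last step left them, time stands still between calls to the robot, and variables do not carry over. Pictures are saved under pics/ and viewed, at most 11 in all, crops included, and the job is handed in when it is done.

```bash
mkdir -p pics; cat > h.py <<'E'
import numpy as np,cv2
from cell import *
from scipy.spatial.transform import Rotation as R
def cam(n):
    d=get_image(n); o=np.array(d["orientation"],float)
    d["R"]=R.from_rotvec(o).as_matrix() if o.shape==(3,) else (R.from_quat(o).as_matrix() if o.shape==(4,) else o)
    d["p"]=np.array(d["position"]);return d
def ray(d,pt):
    u,v=pt[0]*560,pt[1]*420
    r=d["R"]@np.array([(u-d["cx"])/d["fx"],(v-d["cy"])/d["fy"],1]);return r/np.linalg.norm(r)
def proj(d,P):
    c=d["R"].T@(np.array(P)-d["p"]);return [d["fx"]*c[0]/c[2]+d["cx"],d["fy"]*c[1]/c[2]+d["cy"]]
def onz(d,pt,z):
    r=ray(d,pt);return d["p"]+r*(z-d["p"][2])/r[2]
def tri(L):
    A=0;b=0
    for d,pt in L:
        r=ray(d,pt);M=np.eye(3)-np.outer(r,r);A=A+M;b=b+M@d["p"]
    X=np.linalg.solve(A,b);e=[np.linalg.norm(np.cross(X-d["p"],ray(d,pt))) for d,pt in L];return X,max(e)
E
python3 - <<'E'
from h import *
np.set_printoptions(precision=3,suppress=True)
D={n:cam(n) for n in("side","top","wrist")}
for n,d in D.items(): cv2.imwrite(f"pics/{n}0.png",d["image"][:,:,::-1]);print(n,d["p"],d["orientation"],d["fx"])
for l in["scraper","scraper_eye","scraper_grip","rotator","platform_top","tray","stand","peg_mid","peg_tip","chip_a","bottle","beaker","marker"]:
    P={}
    for n in D:
        r=place_of(l,n)
        print(l,n,[(np.round(np.array(q["point"])*[560,420]).astype(int).tolist(),round(q["score"],2)) for q in r[:4]])
        if r and r[0]["score"]>.3:P[n]=r[0]["point"]
    if "side" in P and "top" in P: print("   tri",*tri([(D["side"],P["side"]),(D["top"],P["top"])]))
s=observe();print(s["clock"],s["position"],s["ee_rot"],s["force"],s["width"])
a=np.hstack([D["side"]["image"],D["top"]["image"]])
E
```

```text
side [ 0.196 -0.587  0.909] [-2.362  0.771 -0.293] 419.45402953312936
top [ 0.498 -0.071  1.318] [-2.182  2.168 -0.1  ] 397.20122177116997
wrist [ 0.215 -0.59   0.384] [ 2.271 -1.806 -0.266] 344.6939383717876
scraper side [([168, 197], 0.73)]
scraper top [([188, 263], 0.77)]
scraper wrist []
   tri [0.424 0.223 0.   ] 0.0012518088072558601
scraper_eye side [([160, 183], 0.71)]
scraper_eye top [([186, 262], 0.61)]
scraper_eye wrist []
   tri [0.422 0.223 0.058] 0.010071623273704538
scraper_grip side [([160, 168], 0.71)]
scraper_grip top [([182, 268], 0.7)]
scraper_grip wrist []
   tri [0.419 0.213 0.126] 0.0015644032085140403
rotator side [([256, 253], 0.7)]
rotator top [([284, 236], 0.94), ([180, 266], 0.5)]
rotator wrist []
   tri [ 0.514 -0.091  0.016] 0.0020240307619908567
platform_top side [([260, 229], 0.79)]
platform_top top [([287, 236], 0.71)]
platform_top wrist []
   tri [ 0.515 -0.1    0.127] 0.0028264020709432226
tray side []
tray top [([340, 242], 0.82)]
tray wrist []
stand side [([222, 152], 0.7), ([205, 109], 0.25)]
stand top [([165, 197], 0.7)]
stand wrist []
   tri [ 
[... 402 characters left out ...]
52, 235], 0.46)]
chip_a top [([307, 241], 0.58), ([274, 216], 0.52), ([286, 242], 0.39)]
chip_a wrist []
   tri [ 0.5   -0.16   0.118] 0.001224113706832508
bottle side [([287, 166], 0.65), ([161, 168], 0.23)]
bottle top [([218, 159], 0.84), ([285, 242], 0.52)]
bottle wrist []
   tri [ 0.775  0.13  -0.006] 0.0033016895802851927
beaker side [([318, 405], 0.73)]
beaker top [([393, 269], 0.7)]
beaker wrist []
   tri [ 0.41  -0.455 -0.011] 0.0030320852734864044
marker side [([342, 216], 0.64)]
marker top [([394, 268], 0.67), ([291, 157], 0.66)]
marker wrist []
   tri [ 0.462 -0.34   0.459] 0.02791162246788038
2.1 [ 0.141 -0.609  0.227] [3.121 0.355 0.   ] [ 0.398 -0.282 -0.647] 0.9979945958763301
```

View pics/side0.png

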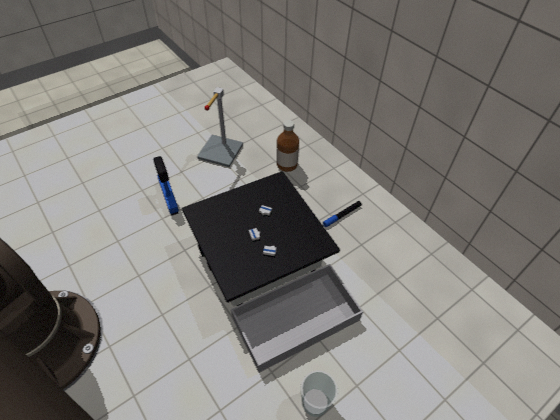

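View pics/top0.png

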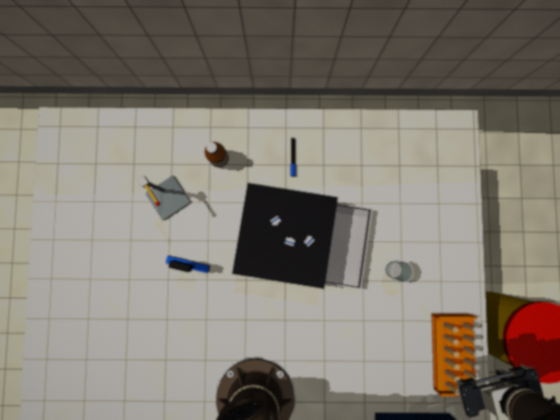

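The side view shows the scraper at about (165,185), the platform centre at (260,232) with three chips, the tray at (296,318) and the red peg tip at (207,107). The top view agrees: scraper (188,265), stand (167,197), tray (350,245). Next I fit the yaws.

```bash
cat > m.py <<'E'
from h import *
np.set_printoptions(precision=4,suppress=True)
D={n:cam(n) for n in("side","top")}
def sh(p): return np.array(p)/[560,420]
def quad(m):
    c=max(cv2.findContours(m.astype(np.uint8),0,2)[0],key=cv2.contourArea);h=cv2.convexHull(c)
    for e in np.linspace(2,25,60):
        a=cv2.approxPolyDP(h,e,True)[:,0]
        if len(a)<=4:break
    return a.astype(float)
for n,d in D.items():
    im=d["image"];hsv=cv2.cvtColor(im,cv2.COLOR_RGB2HSV)
    r=trace("rotator",n)
    if r:
        m=(r[0]["region"])&(hsv[...,2]<60); m=cv2.morphologyEx(m.astype(np.uint8),cv2.MORPH_CLOSE,np.ones((9,9)));m=cv2.morphologyEx(m,cv2.MORPH_OPEN,np.ones((5,5)))
        q=quad(m);W=np.array([onz(d,sh(p),.12) for p in q]);print(n,"plat",q.tolist(),"\n",W,W.mean(0))
        if len(W)==4:
            for i in range(4):
                v=W[(i+1)%4]-W[i];print("  edge",np.linalg.norm(v),np.degrees(np.arctan2(v[1],v[0])))
    r=trace("scraper",n)
    if r:
        m=r[0]["region"];b=m&(hsv[...,1]>150)&(hsv[...,0]>95)&(hsv[...,0]<130)
        ys,xs=np.nonzero(b);W=np.array([onz(d,sh(p),.02)[:2] for p in zip(xs,ys)])
        print(n,"scr blue",cv2.minAreaRect(W.astype(np.float32)*1000))
        k=m&~b;ys,xs=np.nonzero(k);W=np.array([onz(d,sh(p),.125)[:2] for p in zip(xs,ys)]);print(n,"grip",cv2.minAreaRect(W.astype(np.float32)*1000))
    r=trace("stand",n)
    if r:
        m=r[0]["region"];ys,xs=np.nonzero(m);print(n,"stand bbox",xs.min(),xs.max(),ys.min(),ys.max())
        br=(hsv[...,1]>140)&((hsv[...,0]<28)|(hsv[...,0]>172))&(hsv[...,2]>70);bb=np.zeros_like(br);bb[max(0,ys.min()-15):ys.max()+5,xs.min()-15:xs.max()+5]=1;br&=bb
        ys,xs=np.nonzero(br);W=np.array([onz(d,sh(p),.2)[:2] for p in zip(xs,ys)]);print(n,"peg",cv2.minAreaRect(W.astype(np.float32)*1000))
        v=cv2.fitLine(W.astype(np.float32),2,0,.01,.01).ravel();print("   line",v,np.degrees(np.arctan2(v[1],v[0])))
        red=br&((hsv[...,0]<6)|(hsv[...,0]>172));ys,xs=np.nonzero(red);print("   red",len(xs),onz(d,sh([xs.mean(),ys.mean()]),.2) if len(xs) else 0)
        if n=="top":
            gq=m&(hsv[...,2]<200);q=quad(gq);print("   base",np.array([onz(d,sh(p),.012)[:2] for p in q]).tolist())
    print(n,"chips",[(onz(d,c["point"],.12)[:2].round(3).tolist(),round(c["score"],2)) for c in place_of("chip_a",n)])
E
python3 m.py
```

```text
side scr blue ((423.63970947265625, 222.04483032226562), (157.7056427001953, 24.214366912841797), 75.75067138671875)
side grip ((404.763916015625, 158.30108642578125), (209.8245391845703, 27.284709930419922), 75.29974365234375)
side stand bbox 197 241 87 165
side peg ((629.7592163085938, 290.6025390625), (68.93477630615234, 9.975114822387695), 31.644794464111328)
   line [0.8388 0.5445 0.6261 0.2881] 32.989697
   red 13 [0.6061 0.2763 0.2   ]
side chips [([0.478, -0.146], 0.66), ([0.565, -0.058], 0.56), ([0.504, -0.156], 0.48), ([0.495, -0.103], 0.48)]
top plat [[248.0, 184.0], [336.0, 198.0], [323.0, 286.0], [234.0, 272.0]] 
 [[ 0.6709  0.0209  0.12  ]
 [ 0.6297 -0.2466  0.12  ]
 [ 0.3663 -0.2062  0.12  ]
 [ 0.4058  0.0591  0.12  ]] [ 0.5182 -0.0932  0.12  ]
  edge 0.2706785045858195 -98.73913814162351
  edge 0.26653545405680085 171.2619658540181
  edge 0.26821217026820104 81.52997025746421
  edge 0.267806627321008 -8.20974003146147
top scr blue ((423.7256774902344, 221.56832885742188), (137.17686462402344, 20.92132568359375), 76.52424621582031)
top grip ((425.6470642089844, 197.77139282226562), (131.19229125976562, 38.18832015991211), 77.1324691772461)
top stand bbox 139 190 175 218
top peg ((627.3775024414062, 286.7247619628906), (64.75654602050781, 8.679157257080078), 31.89794921875)
   line [0.8395 0.5433 0.627  0.2867] 32.90778
   red 8 [0.6028 0.2716 0.2   ]
   base [[0.7042068409731436, 0.3880596508764058], [0.7150139423989231, 0.27547499461392905], [0.6251936816422119, 0.21991297459033243], [0.5717004327645507, 0.3106308545928558]]
top chips [([0.492, -0.091], 0.59), ([0.508, -0.155], 0.54), ([0.567, -0.068], 0.49)]
```

```bash
python3 -m handwheel '[[1,0,0,0,0,-1],[1,0,0,0,0,-1],[1,0,0,0,0,-1],[1,0,0,0,0,-1],[1,0,0,0,0,-1],[1,0,0,0,0,-1],[1,0,0,0,0,-1],[1,0,0,0,0,-1]]' 1
python3 -m handwheel '[[1,0,0,0,0,-1],[1,0,0,0,0,-1],[1,0,0,0,0,-1],[1,0,0,0,0,-1],[1,0,0,0,0,-1],[1,0,0,0,0,-1],[1,0,0,0,0,-1],[1,0,0,0,0,-0.85]]'
python3 -c "
from h import *
s=observe();print(s['clock'],s['joints'])"
```

```text
clock: 3.27
position: [0.2822, -0.5369, 0.2267]
ee_rot: [2.9, 1.207, 0.0]
force: [-0.6, -0.1, 0.6]
width: 1.001
gripper_force: 0.0
clock: 3.93
position: [0.3632, -0.401, 0.2268]
ee_rot: [2.465, 1.947, 0.0]
force: [-0.4, -0.4, 0.6]
width: 0.998
gripper_force: 0.0
3.9333 [ 0.97988806  0.32244904 -0.31634551  1.75822458  0.11209708  1.07819227
  0.39215439]
```

```bash
python3 -m handwheel '[[1,-0.14,0,0,0,0],[1,-0.14,0,0,0,0],[1,-0.14,0,0,0,0],[1,-0.14,0,0,0,0],[1,-0.14,0,0,0,0],[1,-0.14,0,0,0,0],[1,-0.14,0,0,0,0],[1,-0.14,0,0,0,0]]' >/dev/null
python3 -m handwheel '[[1,-0.14,0,0,0,0],[1,-0.14,0,0,0,0],[1,-0.14,0,0,0,0],[1,-0.14,0,0,0,0],[1,-0.14,0,0,0,0],[1,-0.14,0,0,0,0],[1,-0.14,0,0,0,0],[1,-0.14,0,0,0,0]]' >/dev/null
python3 -m handwheel '[[1,-0.14,0,0,0,0],[1,-0.14,0,0,0,0],[1,-0.14,0,0,0,0],[1,-0.14,0,0,0,0],[1,-0.14,0,0,0,0],[1,-0.14,0,0,0,0],[0,0,0,0,0,0],[0,0,0,0,0,0]]'
python3 - <<'E'
from h import *
np.set_printoptions(precision=4,suppress=True)
d=cam("wrist");cv2.imwrite("pics/w1.png",d["image"][:,:,::-1]);print(d["p"])
t=cam("top")
for l,z in(("scraper",0),("scraper_grip",.113),("scraper_eye",.061)):
    r=place_of(l,"wrist");q=place_of(l,"top")
    for x in r[:2]:print(l,x["score"],np.array(x["point"])*[560,420],onz(d,x["point"],z))
    if r and q:print("  tri",tri([(d,r[0]["point"]),(t,q[0]["point"])]))
E
```

```text
clock: 5.93
position: [0.4061, 0.0411, 0.2268]
ee_rot: [2.466, 1.946, 0.0]
force: [-1.2, -0.6, -0.2]
width: 1.0
gripper_force: 0.0
[0.4231 0.1179 0.3849]
```

View pics/w1.png

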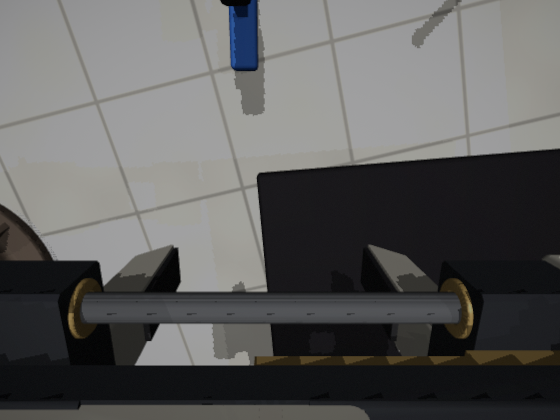

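The wrist view shows the near end of the blue foot at about (244,70), its edges nearly vertical, so the yaw is aligned. The platform corner is at (258,177).

```bash
python3 -m handwheel '[[1,-0.1,0,0,0,0],[1,-0.1,0,0,0,0],[1,-0.1,0,0,0,0],[1,-0.1,0,0,0,0],[0,0,0,0,0,0]]'
python3 - <<'E'
from h import *
np.set_printoptions(precision=4,suppress=True)
d=cam("wrist");cv2.imwrite("pics/w2.png",d["image"][:,:,::-1])
t=cam("top");s=cam("side");D={"wrist":d,"top":t,"side":s}
for l in("scraper","scraper_grip","scraper_eye"):
    P=[]
    for n in D:
        r=place_of(l,n)
        if r:P.append((D[n],r[0]["point"]));print(l,n,r[0]["score"],np.array(r[0]["point"])*[560,420])
    if len(P)>1:print("  tri",tri(P))
r=trace("scraper","wrist")
if r:
    hsv=cv2.cvtColor(d["image"],cv2.COLOR_RGB2HSV);m=r[0]["region"];k=m&(hsv[...,2]<60);b=m&~k
    for nm,q,z in(("blue",b,.03),("grip",k,.13)):
        ys,xs=np.nonzero(q);W=np.array([onz(d,(x/560,y/420),z)[:2] for x,y in zip(xs,ys)])*1000
        print(nm,xs.min(),xs.max(),ys.min(),ys.max(),cv2.minAreaRect(W.astype(np.float32)))
print(observe()["position"])
E
```

```text
clock: 6.75
position: [0.4177, 0.1235, 0.2271]
ee_rot: [-2.465, -1.946, -0.004]
force: [0.8, -0.2, 0.6]
width: 1.006
gripper_force: 0.0
scraper wrist 0.7 [252.392  86.814]
scraper side 0.74 [166.992 196.098]
  tri (array([0.4199, 0.2209, 0.0069]), np.float64(0.0008380839847898196))
scraper_grip wrist 0.91 [247.576  75.894]
scraper_grip side 0.7 [159.376 170.688]
  tri (array([0.4211, 0.2242, 0.106 ]), np.float64(0.0017038476006747017))
scraper_eye wrist 0.96 [247.072  80.514]
scraper_eye top 0.29 [340.312 243.012]
scraper_eye side 0.7 [163.016 184.38 ]
  tri (array([ 0.4249, -0.0199,  0.3842]), np.float64(0.21950315481298935))
blue 227 265 3 154 ((418.5274963378906, 223.44398498535156), (137.9564971923828, 35.1751823425293), 78.34303283691406)
grip 227 265 23 144 ((421.33355712890625, 215.10037231445312), (79.79287719726562, 25.745052337646484), 76.37553405761719)
[0.4174 0.1197 0.2267]
```

View pics/w2.png

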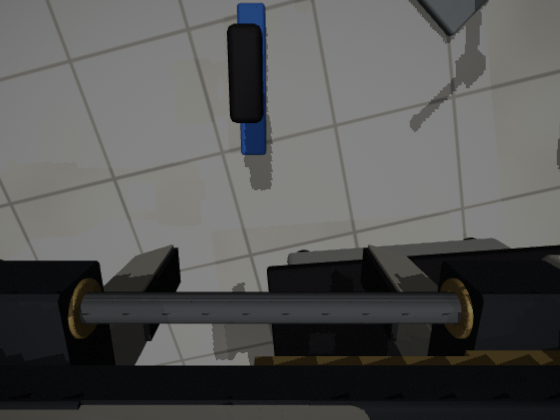

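The grip is at (246,73) and the foot at (252,80), aligned with the tool axis. Now I move over it, descend and grip.

```bash
python3 -m handwheel '[[1,-0.2,0,0,0,0],[1,-0.2,0,0,0,0],[1,-0.2,0,0,0,0],[1,-0.2,0,0,0,0],[0.95,-0.2,0,0,0,0],[0,0,1,0,0,0],[0,0,1,0,0,0],[0,0,1,0,0,0]]'
python3 -m handwheel '[[0,0,1,0,0,0],[0,0,1,0,0,0],[0,0,1,0,0,0],[0,0,0.6,0,0,0],[0,0,0,0,0,0],[0,0,0,0,0,0]]'
python3 -m handwheel '[[0,0,0,0,0,0],[0,0,0,0,0,0],[0,0,0,0,0,0],[0,0,0,0,0,0],[0,0,0,0,0,0],[0,0,0,0,0,0]]' 0 50
```

```text
clock: 8.07
position: [0.4214, 0.2213, 0.1661]
ee_rot: [2.468, 1.943, 0.001]
force: [0.3, -0.3, 0.2]
width: 0.998
gripper_force: 0.0
clock: 8.57
position: [0.421, 0.2207, 0.0945]
ee_rot: [-2.468, -1.943, 0.002]
force: [-0.3, -0.2, 0.7]
width: 1.002
gripper_force: 0.0
clock: 9.07
position: [0.4214, 0.2208, 0.095]
ee_rot: [2.469, 1.942, 0.001]
force: [0.0, 0.1, -0.4]
width: 0.615
gripper_force: 0.0
```

```bash
python3 -m handwheel '[[0,0,0,0,0,0],[0,0,0,0,0,0],[0,0,0,0,0,0],[0,0,0,0,0,0],[0,0,0,0,0,0],[0,0,0,0,0,0],[0,0,0,0,0,0]]'
python3 -m handwheel '[[0,0,-0.5,0,0,0],[0,0,-1,0,0,0],[0,0,-1,0,0,0],[0,0,-1,0,0,0],[0,0,-1,0,0,0],[0,0,-1,0,0,0],[0,0,-1,0,0,0],[0,0,-1,0,0,0]]'
python3 -c "
from h import *
s=observe();print(s['clock'],s['joints'],s['force'])"
```

```text
clock: 9.65
position: [0.4212, 0.2207, 0.0947]
ee_rot: [-2.469, -1.942, 0.0]
force: [1.6, 0.1, -1.2]
width: 0.262
gripper_force: 50.0
clock: 10.32
position: [0.4206, 0.2207, 0.2462]
ee_rot: [-2.468, -1.943, 0.0]
force: [0.2, -0.2, -2.7]
width: 0.258
gripper_force: 50.0
10.3167 [ 0.03159886  0.26185637 -0.75787908  1.84982375  0.20002478  1.10790539
 -1.03629432] [ 0.17189912 -0.19827563 -2.65023217]
```

```bash
python3 -m handwheel '[[-0.6,-0.07,0,0,0,-1],[-0.6,-0.07,0,0,0,-1],[-0.6,-0.07,0,0,0,-1],[-0.6,-0.07,0,0,0,-1],[-0.6,-0.07,0,0,0,-1],[-0.6,-0.07,0,0,0,-1],[-0.6,-0.07,0,0,0,-1],[-0.6,-0.07,0,0,0,-1]]'
python3 -m handwheel '[[-0.6,-0.07,0,0,0,-1],[-0.6,-0.07,0,0,0,-1],[-0.6,-0.07,0,0,0,-1],[-0.6,-0.07,0,0,0,-1],[-0.6,-0.07,0,0,0,-1],[-0.6,-0.07,0,0,0,-1],[-0.6,-0.07,0,0,0,-1],[-0.6,-0.07,0,0,0,-1]]'
python3 -m handwheel '[[-0.6,-0.07,0,0,0,-1],[-0.6,-0.07,0,0,0,-1],[-0.6,-0.07,0,0,0,-1],[-0.6,-0.07,0,0,0,-1],[-0.6,-0.07,0,0,0,-1],[-0.6,-0.07,0,0,0,-1],[-0.6,-0.07,0,0,0,-1],[-0.6,-0.07,0,0,0,-0.7]]'
python3 -m handwheel '[[0,0,0,0,0,0],[0,0,0,0,0,0]]'
python3 - <<'E'
from h import *
np.set_printoptions(precision=4,suppress=True)
s=observe();p=s["position"];h=np.degrees(2*np.arctan2(s["ee_rot"][1],s["ee_rot"][0]));print(h,s["joints"],s["position"])
C=np.array([.518,-.093]);a=np.radians(-8.6);M=np.array([[np.cos(a),np.sin(a)],[-np.sin(a),np.cos(a)]])
print("in rot frame",M@(p[:2]-C))
ims=[]
for n in("side","top"):
    d=cam(n);ims.append(d["image"])
    for c in place_of("chip_a",n):print(n,c["score"],M@(onz(d,c["point"],.12)[:2]-C))
side,top=ims
o=np.hstack([cv2.resize(side[150:330,150:350],(400,360)),cv2.resize(top[160:340,190:390],(400,360))]);cv2.imwrite("pics/s3.png",o[:,:,::-1])
E
```

```text
clock: 10.98
position: [0.4101, 0.1254, 0.2452]
ee_rot: [-1.833, -2.552, 0.001]
force: [0.6, -0.4, -1.4]
width: 0.259
gripper_force: 50.0
clock: 11.65
position: [0.452, 0.0394, 0.2452]
ee_rot: [-1.059, -2.958, 0.001]
force: [-0.1, 0.2, -2.7]
width: 0.257
gripper_force: 50.0
clock: 12.32
position: [0.533, -0.0115, 0.2451]
ee_rot: [-0.236, -3.132, 0.0]
force: [0.3, 0.4, -2.3]
width: 0.261
gripper_force: 50.0
clock: 12.48
position: [0.5326, -0.0109, 0.2448]
ee_rot: [-0.243, -3.131, -0.001]
force: [0.3, 0.5, -1.5]
width: 0.257
gripper_force: 50.0
-188.8891012364607 [ 0.5905  0.4146 -0.9109  1.7183  0.35    1.1828  1.0011] [ 0.5326 -0.0109  0.2448]
in rot frame [0.0022 0.0833]
side 0.68 [-0.0006 -0.0705]
side 0.57 [-0.0838 -0.3905]
side 0.55 [0.0333 0.0326]
side 0.46 [-0.0212 -0.0121]
side 0.41 [ 0.2018 -0.0508]
top 0.58 [-0.0015 -0.073 ]
top 0.51 [-0.0255  0.0002]
```

View pics/s3.png

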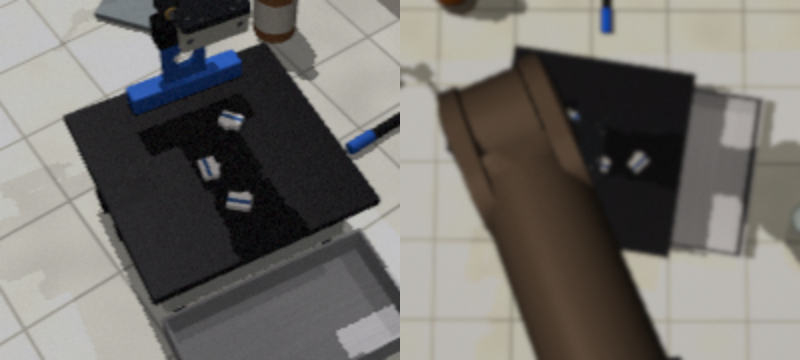

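The left crop (side view) shows the scraper behind all three chips, which lie at crop positions (231,120), (208,167) and (238,201). All are within the foot's width. Now I lower it.

```bash
python3 -m handwheel '[[-0.4,0,0.7,0,0,0],[0,0,0.6,0,0,0],[0,0,0.1,0,0,0],[0,0,0,0,0,0]]'
python3 -m handwheel '[[0,0,0.05,0,0,0],[0,0,0,0,0,0]]'
```

```text
clock: 13.02
position: [0.5398, -0.0121, 0.2159]
ee_rot: [-0.241, -3.13, 0.0]
force: [0.6, -0.3, -2.2]
width: 0.256
gripper_force: 50.0
clock: 13.18
position: [0.5407, -0.012, 0.216]
ee_rot: [0.241, 3.132, -0.0]
force: [0.1, -0.4, -2.3]
width: 0.257
gripper_force: 50.0
```

```bash
python3 -m handwheel '[[0,-0.3,0,0,0,0],[0,-0.5,0,0,0,0],[0,-0.5,0,0,0,0],[0,-0.5,0,0,0,0],[0,-0.5,0,0,0,0],[0,-0.5,0,0,0,0],[0,-0.5,0,0,0,0],[0,-0.5,0,0,0,0]]'
python3 -m handwheel '[[0,-0.5,0,0,0,0],[0,-0.5,0,0,0,0],[0,-0.5,0,0,0,0],[0,-0.5,0,0,0,0],[0,-0.5,0,0,0,0],[0,-0.5,0,0,0,0],[0,-0.5,0,0,0,0],[0,-0.5,0,0,0,0]]'
python3 -m handwheel '[[0,-0.5,0,0,0,0],[0,-0.5,0,0,0,0],[0,-0.5,0,0,0,0],[0,-0.5,0,0,0,0],[0,-0.5,0,0,0,0],[0,-0.5,0,0,0,0],[0,-0.5,0,0,0,0],[0,-0.5,0,0,0,0]]'
python3 -m handwheel '[[0,0,0,0,0,0],[0,0,0,0,0,0]]'
python3 - <<'E'
from h import *
np.set_printoptions(precision=4,suppress=True)
s=observe();p=s["position"]
C=np.array([.518,-.093]);a=np.radians(-8.6);M=np.array([[np.cos(a),np.sin(a)],[-np.sin(a),np.cos(a)]])
print("in rot frame",M@(p[:2]-C))
ims=[]
for n in("side","top"):
    d=cam(n);ims.append(d["image"])
    for c in place_of("chip_a",n):print(n,c["score"],np.array(c["point"])*[560,420],M@(onz(d,c["point"],.01)[:2]-C))
side,top=ims
o=np.hstack([cv2.resize(side[180:380,170:390],(440,400)),cv2.resize(top[160:320,230:390],(360,400))]);cv2.imwrite("pics/s4.png",o[:,:,::-1])
E
```

```text
clock: 13.85
position: [0.529, -0.0886, 0.2157]
ee_rot: [-0.242, -3.132, 0.0]
force: [0.3, 0.1, -2.1]
width: 0.257
gripper_force: 50.0
clock: 14.52
position: [0.5168, -0.1673, 0.2157]
ee_rot: [-0.241, -3.132, -0.0]
force: [0.1, 0.5, -2.4]
width: 0.26
gripper_force: 50.0
clock: 15.18
position: [0.5045, -0.2465, 0.2157]
ee_rot: [-0.241, -3.132, 0.0]
force: [0.2, 0.3, -2.2]
width: 0.26
gripper_force: 50.0
clock: 15.35
position: [0.5045, -0.246, 0.2156]
ee_rot: [-0.243, -3.132, -0.0]
force: [0.7, 0.6, -3.1]
width: 0.257
gripper_force: 50.0
in rot frame [ 0.0095 -0.1533]
side 0.62 [304.808 296.814] [ 0.043  -0.1589]
side 0.52 [286.496 309.582] [-0.0112 -0.1676]
side 0.43 [296.408 300.3  ] [ 0.0208 -0.1576]
top 0.27 [344.288 243.096] [ 0.0049 -0.1974]
```

View pics/s4.png

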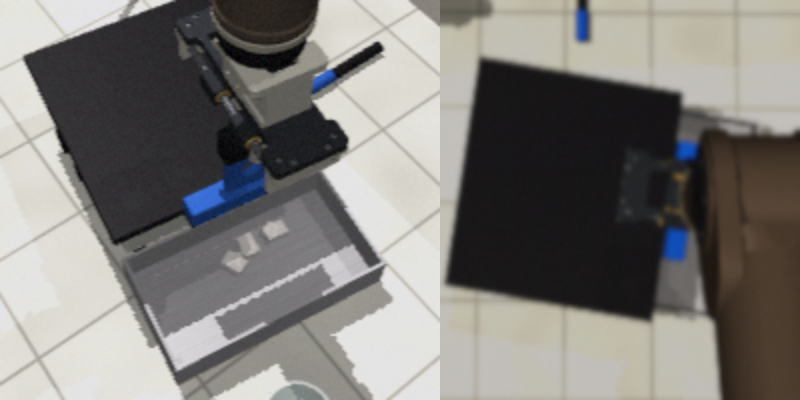

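All three chips lie in the tray, at crop (234,262), (248,244) and (274,229), and the platform is clear. Next I lift, turn to the stand's yaw and travel there.

```bash
python3 -m handwheel '[[0,0,-1,0,0,0],[0,0,-1,0,0,0],[0.48,1,0,0,0,1],[0.48,1,0,0,0,1],[0.48,1,0,0,0,1],[0.48,1,0,0,0,1],[0.48,1,0,0,0,1],[0.48,1,0,0,0,1]]'
python3 -m handwheel '[[0.48,1,0,0,0,1],[0.48,1,0,0,0,1],[0.48,1,0,0,0,1],[0.48,1,0,0,0,1],[0.48,1,0,0,0,1],[0.48,1,0,0,0,1],[0,0,0,0,0,0.1]]'
python3 -m handwheel '[[1,0.8,0,0,0,0],[1,0.8,0,0,0,0],[1,0.8,0,0,0,0],[1,0.8,0,0,0,0],[1,0.8,0,0,0,0],[1,0.8,0,0,0,0],[1,0.8,0,0,0,0]]'
python3 -m handwheel '[[0,0,-0.1,0,0,0],[0,0,-0.1,0,0,0]]'
cat > st.py <<'E'
from h import *
import sys
np.set_printoptions(precision=4,suppress=True)
s=observe();print("tcp",s["position"],s["joints"][6])
h=2*np.arctan2(s["ee_rot"][1],s["ee_rot"][0]);print("heading",np.degrees(h)%360,"clock",s["clock"])
D={n:cam(n) for n in("side","top","wrist")};P={}
for l in("scraper_eye","scraper","peg_tip","peg_mid","stand"):
    L=[]
    for n in D:
        r=place_of(l,n)
        if r and r[0]["score"]>.35:L.append((D[n],r[0]["point"]));print(l,n,r[0]["score"],np.round(np.array(r[0]["point"])*[560,420]))
    if len(L)>1:print("   tri",*tri(L))
k=sys.argv[1]
sd,w=D["side"]["image"],D["wrist"]["image"]
o=np.hstack([cv2.resize(sd[60:200,130:270],(420,420)),cv2.resize(w,(380,285)) if 0 else cv2.copyMakeBorder(cv2.resize(w,(380,285)),0,135,0,0,0)])
cv2.imwrite(f"pics/{k}.png",o[:,:,::-1])
for n,d in D.items():
    hsv=cv2.cvtColor(d["image"],cv2.COLOR_RGB2HSV)
    red=(hsv[...,1]>140)&((hsv[...,0]<6)|(hsv[...,0]>172))&(hsv[...,2]>60)
    u,v=map(int,proj(d,[.604,.274,.2]));b=np.zeros_like(red);b[max(0,v-40):max(0,v+40),max(0,u-40):max(0,u+40)]=1
    ys,xs=np.nonzero(red&b)
    if len(xs):print(n,"red",len(xs),xs.mean(),ys.mean(),onz(d,(xs.mean()/560,ys.mean()/420),.2))
E
python3 st.py s5
```

```text
clock: 16.22
position: [0.4885, -0.1125, 0.2559]
ee_rot: [0.891, 3.012, -0.001]
force: [0.9, -0.2, -1.9]
width: 0.262
gripper_force: 50.0
clock: 16.8
position: [0.529, 0.0179, 0.2563]
ee_rot: [1.501, 2.76, 0.006]
force: [0.5, -0.1, -2.6]
width: 0.26
gripper_force: 50.0
clock: 17.38
position: [0.546, 0.1919, 0.2558]
ee_rot: [1.502, 2.759, -0.0]
force: [0.4, -0.1, -2.0]
width: 0.259
gripper_force: 50.0
clock: 17.55
position: [0.5455, 0.1926, 0.2597]
ee_rot: [-1.497, -2.761, -0.001]
force: [0.4, -1.4, -2.0]
width: 0.257
gripper_force: 50.0
tcp [0.5455 0.1926 0.2597] -0.15041384889554166
heading 123.05393195715942 clock 17.55
scraper_eye side 0.79 [201. 124.]
scraper_eye top 0.8 [184. 222.]
   tri [0.5464 0.1876 0.2272] 0.0029563821703357126
scraper side 0.96 [201. 143.]
scraper top 0.71 [187. 224.]
scraper wrist 0.59 [271. 206.]
   tri [0.5427 0.1938 0.1646] 0.005994090533474221
peg_tip side 0.86 [201. 111.]
peg_tip top 0.6 [164. 204.]
peg_tip wrist 0.56 [401. 168.]
   tri [0.5935 0.2634 0.1973] 0.012364429566072864
peg_mid side 0.95 [212.  99.]
peg_mid top 0.75 [150. 191.]
peg_mid wrist 0.87 [467. 167.]
   tri [0.634  0.2927 0.1995] 0.0033753076830126535
stand side 0.92 [220. 151.]
stand top 0.73 [170. 198.]
stand wrist 0.77 [384. 140.]
   tri [0.6382 0.2914 0.007 ] 0.002211680286621271
wrist red 328 414.5823170731707 169.4451219512195 [0.6026 0.2722 0.2   ]
```

View pics/s5.png

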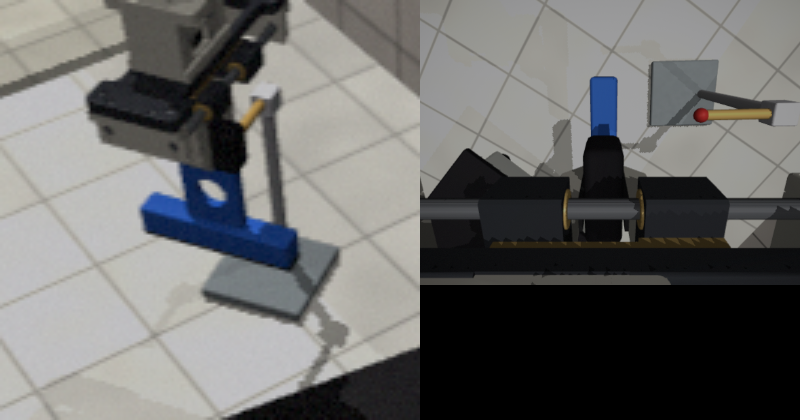

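The side crop shows the scraper held upright with its eye at about (212,190), to the left of the brass peg. The wrist crop shows the red tip at (701,115), with the peg running nearly straight across the picture, perpendicular to the foot. Now I refine the peg line and the position of the foot in the hand.

```bash
cat > pg.py <<'E'
from h import *
np.set_printoptions(precision=4,suppress=True)
d=cam("wrist");s=observe();p=np.array(s["position"]);T=R.from_rotvec(s["ee_rot"]).as_matrix()
hsv=cv2.cvtColor(d["image"],cv2.COLOR_RGB2HSV);H,S,V=hsv[...,0],hsv[...,1],hsv[...,2]
g=lambda m,z:np.array([onz(d,(x/560,y/420),z)[:2] for y,x in zip(*np.nonzero(m))])
win=np.zeros(H.shape,bool);win[100:225,350:560]=1
w=onz;red=win&(S>140)&((H<6)|(H>172))&(V>60);br=win&(S>110)&(H>12)&(H<30)&(V>70)
Rd,B=g(red,.2),g(br,.2)
v=cv2.fitLine(B.astype(np.float32),2,0,.01,.01).ravel()
c=(Rd.min(0)+Rd.max(0))/2;print("red",c,"n brass",len(B),"peg heading",np.degrees(np.arctan2(v[1],v[0])),"brass mid",v[2:])
u=v[:2]*np.sign(v[0]);n=np.array([-u[1],u[0]]);print("ball off axis mm",1000*n@(c-v[2:]))
und=p[2]-.0947
bl=(S>130)&(H>95)&(H<130)&(V>60);bl[:,:200]=0;bl[:,330:]=0
F=g(bl,und+.03);L=(F-p[:2])@T[:2,:2];print("foot in tool x max, y range",L[:,0].max(),L[L[:,0]>.05][:,1].min(),L[L[:,0]>.05][:,1].max())
t=T[:2,:2].T@(c-p[:2]);m=T[:2,:2].T@(v[2:]-p[:2]);print("tool frame: ball",t,"brass mid",m, "tcp",p,"underside",und)
E
python3 pg.py
python3 - <<'E'
from h import *
# ball height: red centroid in top/side pictures from the start vs wrist
a=cv2.imread("pics/side0.png")[:,:,::-1].copy();b=cv2.imread("pics/top0.png")[:,:,::-1].copy()
L=[]
for n,im,w in(("side",a,(85,120,190,230)),("top",b,(180,215,140,170))):
    d=cam(n);h=cv2.cvtColor(im,cv2.COLOR_RGB2HSV);m=(h[...,1]>140)&((h[...,0]<6)|(h[...,0]>172))&(h[...,2]>60)
    k=np.zeros_like(m);k[w[0]:w[1],w[2]:w[3]]=1;y,x=np.nonzero(m&k);L.append((d,(x.mean()/560,y.mean()/420)))
d=cam("wrist");h=cv2.cvtColor(d["image"],cv2.COLOR_RGB2HSV);m=(h[...,1]>140)&((h[...,0]<6)|(h[...,0]>172))&(h[...,2]>60);m[:,:350]=0;y,x=np.nonzero(m);L.append((d,((x.min()+x.max())/1120,(y.min()+y.max())/840)))
print("ball tri",tri(L),tri(L[::2]),tri(L[1:]))
E
```

```text
red [0.6027 0.2721] n brass 1365 peg heading 34.200764 brass mid [0.6323 0.2925]
ball off axis mm -0.2180406663205483
foot in tool x max, y range 0.07331673294357734 -0.012829122424394589 0.01193794718293576
tool frame: ball [0.0381 0.0917] brass mid [0.0392 0.1276] tcp [0.5463 0.1905 0.2597] underside 0.1650047722379157
ball tri (array([0.60285315, 0.27154271, 0.20230877]), np.float64(0.0014491653464982482)) (array([0.60288078, 0.27198042, 0.20223905]), np.float64(0.0013388629229210858)) (array([0.60341049, 0.27232999, 0.19778068]), np.float64(6.328535239664275e-05))
```

```bash
python3 -m handwheel '[[0.9,0,0.6,0,0,-0.1],[0.9,0,0.7,0,0,0],[0,0,0,0,0,0],[0,0,0,0,0,0]]'
sed -i 's/win\[100:225,350:560\]=1/win[100:330,300:560]=1/' pg.py; python3 pg.py; python3 st.py s6 | grep -v -e stand
```

```text
clock: 18.98
position: [0.5257, 0.2214, 0.2332]
ee_rot: [-1.491, -2.764, 0.001]
force: [0.4, -1.5, -2.3]
width: 0.257
gripper_force: 50.0
red [0.6032 0.2721] n brass 1676 peg heading 54.41535 brass mid [0.6288 0.2856]
ball off axis mm 12.974715742113517
foot in tool x max, y range 0.07450129805785037 -0.013388811772076872 0.011318574416453155
tool frame: ball [0.0011 0.0922] brass mid [-0.0017  0.121 ] tcp [0.5267 0.2207 0.2337] underside 0.13900175782753224
tcp [0.5267 0.2207 0.2337] -0.22388972806548835
heading 123.24008174878166 clock 19.0333
scraper_eye side 0.81 [188. 129.]
scraper_eye top 0.75 [179. 230.]
   tri [0.5223 0.2095 0.2072] 0.007024297986986708
scraper top 0.68 [176. 230.]
scraper wrist 0.56 [274. 206.]
   tri [0.5277 0.2272 0.1478] 0.0020497650096865426
peg_tip side 0.78 [202. 110.]
peg_tip top 0.6 [160. 207.]
peg_tip wrist 0.77 [413. 234.]
   tri [0.5916 0.2669 0.2011] 0.004972311699289909
peg_mid side 0.82 [213. 100.]
peg_mid top 0.77 [151. 192.]
peg_mid wrist 0.67 [481. 235.]
   tri [0.6338 0.2914 0.199 ] 0.002440259827836922
   tri [0.6405 0.2974 0.0006] 0.0037481930510502737
side red 16 206.5 107.0 [0.6055 0.2747 0.2   ]
wrist red 370 424.1216216216216 237.37297297297297 [0.603  0.2722 0.2   ]
```

View pics/s6.png

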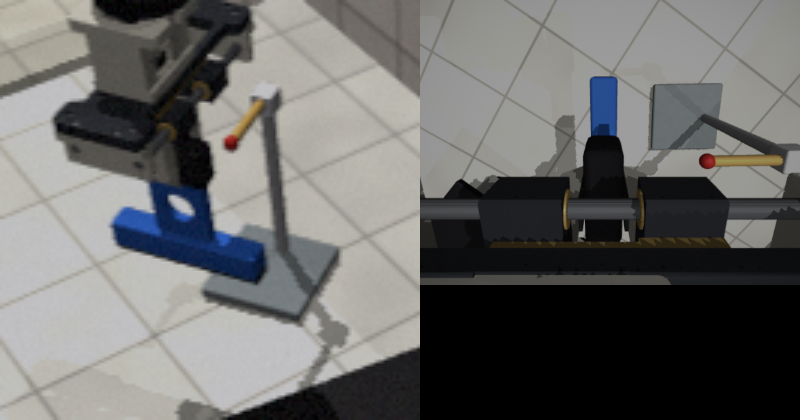

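The side crop shows the eye at (182,207) and the red tip at (230,143). The wrist crop shows the tip at (707,161), in line with the scraper's web. Now I insert along tool +y.

```bash
python3 -m handwheel '[[-0.05,0.6,0,0,0,-0.1],[0,0.8,0,0,0,0],[0,0.8,0,0,0,0],[0,0.8,0,0,0,0],[0,0.7,0,0,0,0],[0,0.5,0,0,0,0],[0,0.5,0,0,0,0]]'
python3 -m handwheel '[[0,0.5,0,0,0,0],[0,0.5,0,0,0,0],[0,0.5,0,0,0,0],[0,0,0,0,0,0],[0,0,0,0,0,0]]'
python3 st.py s7 | grep -e eye -e peg_mid -e tri -e tcp
```

```text
clock: 20.52
position: [0.6061, 0.2721, 0.2334]
ee_rot: [-1.485, -2.768, 0.0]
force: [0.9, 0.4, -2.9]
width: 0.258
gripper_force: 50.0
clock: 20.93
position: [0.6305, 0.2885, 0.2332]
ee_rot: [-1.484, -2.768, 0.001]
force: [0.3, -0.4, -2.0]
width: 0.256
gripper_force: 50.0
tcp [0.6305 0.2885 0.2332] -0.23434621968958594
scraper_eye side 0.84 [208. 101.]
scraper_eye top 0.71 [150. 196.]
   tri [0.6217 0.2915 0.2016] 0.0006278452812658962
   tri [0.635  0.2877 0.1145] 0.0017493943622162195
   tri [0.5954 0.2662 0.1997] 0.002367032336011053
peg_mid side 0.81 [214. 100.]
peg_mid top 0.62 [151. 192.]
   tri [0.6359 0.2879 0.2027] 0.0014441760788982843
   tri [0.6373 0.2959 0.0019] 0.007879423061611596
```

View pics/s7.png

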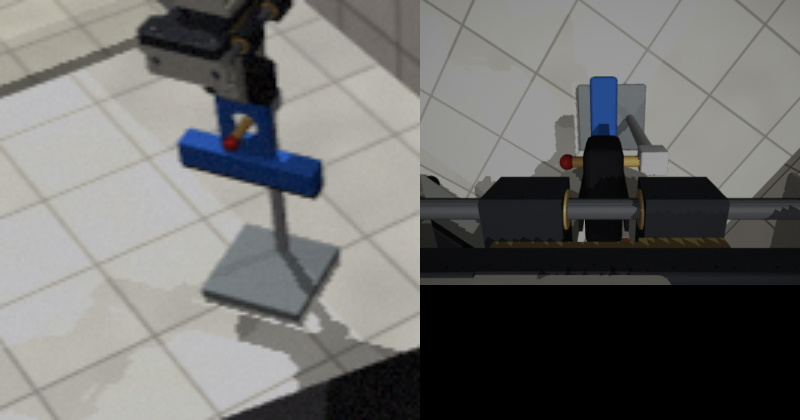

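The peg is through the eye: in the side crop the ball at (231,143) shows in front of the web. In the wrist crop the web lies between the tip (567,161) and the clamp (640,158). Now I lower it until the peg takes the load.

```bash
python3 -m handwheel '[[0,0,0.2,0,0,0],[0,0,0.15,0,0,0],[0,0,0.05,0,0,0],[0,0,0,0,0,0]]'
python3 -m handwheel '[[0,0,0.05,0,0,0],[0,0,0,0,0,0]]'
```

```text
clock: 22.17
position: [0.6304, 0.2881, 0.2251]
ee_rot: [-1.485, -2.768, 0.001]
force: [0.1, -0.2, -1.6]
width: 0.259
gripper_force: 50.0
clock: 22.33
position: [0.6306, 0.2883, 0.2248]
ee_rot: [1.485, 2.769, 0.0]
force: [0.6, 0.4, -1.1]
width: 0.256
gripper_force: 50.0
```

```bash
python3 -m handwheel '[[0,0,0.04,0,0,0],[0,0,0,0,0,0]]' | grep -e force -e pos
python3 -m handwheel '[[0,0,0.04,0,0,0],[0,0,0,0,0,0]]'| grep -e force -e pos
```

```text
position: [0.6307, 0.2884, 0.2246]
force: [-1.5, -0.6, 3.9]
gripper_force: 50.0
position: [0.6307, 0.2885, 0.2245]
force: [-3.5, -2.3, 7.9]
gripper_force: 50.0
```

```bash
python3 -m handwheel '[[0,0,-0.06,0,0,0],[0,0,0,0,0,0],[0,0,0,0,0,0],[0,0,0,0,0,0]]' 0 5
python3 -m handwheel '[[0,0,0,0,0,0],[0,0,0,0,0,0],[0,0,0,0,0,0],[0,0,0,0,0,0],[0,0,0,0,0,0],[0,0,0,0,0,0],[0,0,0,0,0,0],[0,0,0,0,0,0]]' 0.7
python3 st.py s8 | grep -e eye -e scraper -e tri -e clock
```

```text
clock: 23.0
position: [0.6308, 0.2885, 0.2246]
ee_rot: [1.485, 2.768, 0.001]
force: [0.1, -0.5, 2.5]
width: 0.259
gripper_force: 5.0
clock: 23.67
position: [0.6306, 0.2883, 0.2243]
ee_rot: [-1.485, -2.769, 0.0]
force: [0.7, 0.1, -0.8]
width: 0.691
gripper_force: 0.0
heading 123.58592092968382 clock 23.6667
scraper_eye side 0.61 [210. 101.]
scraper_eye top 0.74 [150. 194.]
   tri [0.6275 0.2931 0.1989] 0.000500589139184538
scraper side 0.71 [216. 123.]
scraper top 0.72 [150. 193.]
scraper wrist 0.94 [269. 206.]
   tri [0.6342 0.2984 0.1258] 0.01631449118605672
   tri [0.5979 0.2673 0.2002] 0.0024063910232919
   tri [0.6321 0.2852 0.207 ] 0.00381664093752211
   tri [0.6399 0.2964 0.0015] 0.004688714928565142
```

View pics/s8.png

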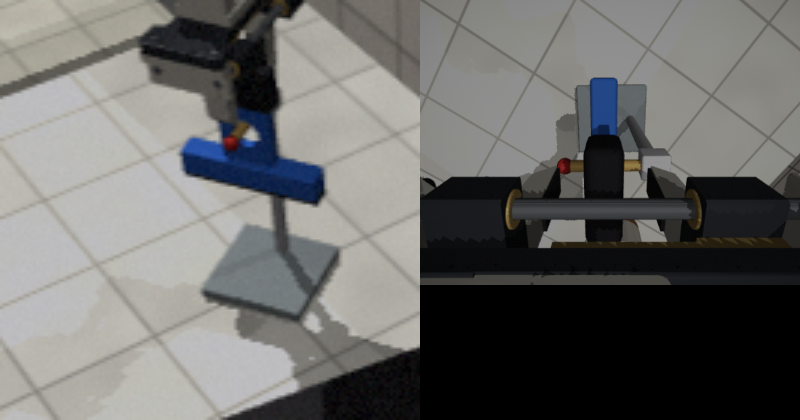

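The fingers are open and the scraper hangs from the peg, with its eye on it at side crop (240,130) and the grip clear of both pads. I now retreat straight up and check again.

```bash
python3 -m handwheel '[[0,0,-0.3,0,0,0],[0,0,-0.5,0,0,0],[0,0,-1,0,0,0],[0,0,-1,0,0,0],[0,0,-1,0,0,0],[0,0,-1,0,0,0],[0,0,-1,0,0,0],[0,0,-1,0,0,0]]' | head -2
python3 -m handwheel '[[-1,0,0,0,0,0],[-1,0,0,0,0,0],[-1,0,0,0,0,0],[-1,0,0,0,0,0],[-1,0,0,0,0,0],[-1,0,0,0,0,0],[-1,0,0,0,0,0],[-1,0,0,0,0,0]]' | head -2
python3 -m handwheel '[[0,0,0,0,0,0],[0,0,0,0,0,0],[0,0,0,0,0,0],[0,0,0,0,0,0],[0,0,0,0,0,0],[0,0,0,0,0,0],[0,0,0,0,0,0],[0,0,0,0,0,0]]' | head -2
python3 - <<'E'
from h import *
a=cam("side")["image"].astype(int)
for i in range(6): b=cam("side")["image"].astype(int)
print("moved px",(abs(a-b).max(2)[60:200,130:270]>60).sum())
o=np.hstack([cv2.resize(b[60:200,130:270].astype(np.uint8),(400,400)),cv2.resize(b[170:380,170:390].astype(np.uint8),(400,400))]);cv2.imwrite("pics/s9.png",o[:,:,::-1])
E
```

```text
clock: 25.23
position: [0.6305, 0.2884, 0.3627]
clock: 25.9
position: [0.7196, 0.1543, 0.3616]
clock: 26.57
position: [0.719, 0.1554, 0.3604]
moved px 0
```

View pics/s9.png

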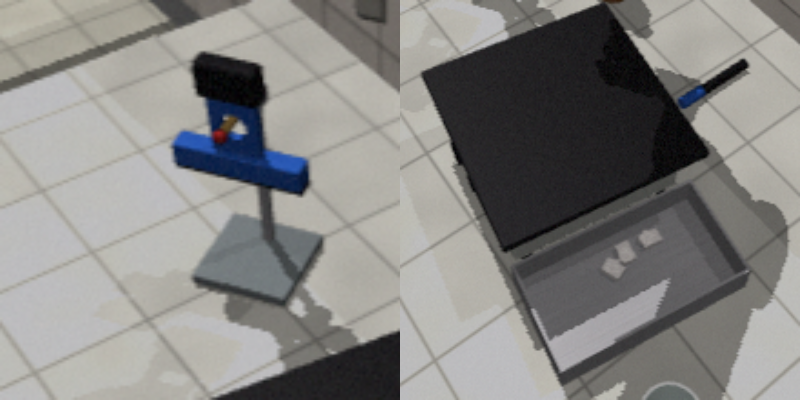

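The scraper hangs upright and still on the peg, with the red tip at (220,136). All three chips are in the tray at about (612,268), (626,250) and (650,237), and the platform is empty.

```bash
python3 -c "
from cell import *
print(sign_off())"
```

```text
the job is handed in; nothing more can be done
None
```

I swept all three chips into the tray with the scraper, hung it by its eye on the peg, where it was upright and still in the last pictures, and handed the job in at about 27 s; the bottle, beaker and marker were not touched.

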